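# Load a tube block into the dry-bath heater past its catch

### The arm

A 6-joint arm with a two-finger parallel gripper is mounted at the origin on the work surface. World frame = base frame: x ahead of the robot, y to its left, z up, the work surface at z = 0. Lengths are in m, angles in rad, forces in N, time in s.
With the tool pointing down it reaches from about 0.4 to 0.925 m from the base axis. Payload 12.5 kg.
Tool frame: the origin (TCP) lies at the very end of the fingers, on their centre line; the grasp point (between the pads) lies 19 mm behind it; y points along the fingers, z is the direction in which the jaws open and shut, and the axes are right-handed (so a half turn about y gives the same grasp; the last joint's range is limited). The gripper opens to 95 mm and grips with 3 to 60 N. Pads are 20 mm wide; open, the fingers measure 119 mm over their backs; the gripper's body (75 mm by 180 mm) begins 59 mm behind the grasp point.
Start: joints at [1.107, 0.491, 1.559, -0, 1.092, -0.106], TCP at [0.219, 0.585, 0.215] pointing down, gripper open.
Joint ranges: [-3.1, 3.1], [-0.84, 2.19], [0.05, 2.79], [-1.13, 4.28], [0.06, 2.93], [-2.69, 2.69]. Speed limits (rad/s): [2.22, 2.22, 2.79, 3.14, 3.14, 3.14].

### API

Orientations are given as a unit quaternion [x, y, z, w].
In Python, from station import arm gives the robot as it stands. The module is installed in compiled form; this text tells all that it offers.
- The arm moves only by the shell command python3 -m inch 'ROWS' [OPENING] [FORCE]. ROWS is a JSON object of lists of equal length, an entry for each row: "delta_pos": the shift along the tool's x, y, z in units of 500 mm (1.0 is 500 mm), a list of three; "dr": the turn, a rotation vector about the tool's x, y, z in units of pi rad (1.0 is pi rad), a list of three. In form: {"delta_pos": [[x, y, z], ...], "dr": [[ax, ay, az], ...]}. A call has 1 to 12 rows; each row is the pose to reach, as a shift and turn from the pose commanded when the call began, along the tool's axes at that moment, turning the shorter way round; what a row does not reach only later rows make up. A row lasts 1/8 s, in which the tool goes at most 62.5 mm and 10.7 degrees, less where a joint would pass 70% of its speed; a pose out of reach is approached as far as the arm can. A call with a number of a shift or a turn outside -1 to 1 is refused whole. A call with a gripper value outside its range is refused whole. OPENING is the opening, from 0 (shut) to 1 (fully open), set as the call begins (- or left out, the last holds). The fingers move at their own pace and stop on an object; FORCE is the grip in N (left out, the last holds). Time passes only in rows, so rows that repeat a pose let the fingers close. It gives the time, the measured TCP pose, the force and the opening at its end, in the units of the state.
- arm.read_state(): the state, without advancing time (a new reading comes with each control period).
- arm.get_image(name): name is "scene" or "side" or "wrist"; returns a dict with "pixels" (480x640x3 uint8, red, green, blue), "vfov" (degrees; the focal length in pixels is half the picture's height over the tangent of half this angle, whatever the lens; pixels are square), "cx", "cy" (the principal point, pixels), "eye" and "rotation" of the camera in the world. Camera axes: x right, y up, looking along -z (the intrinsics and any distortion apply to the point x, -y, -z); pixel columns grow to the right and rows downward; lengths in m; the calibration is good to about 2 mm. A picture is of the moment at which its call begins. There is no depth.
- arm.finish_job(): hands the job in, once; it reports no verdict.
The state is a dict: "t": time; "qpos": joint angles; "joint_vel": joint speeds; "effort": joint torques, N m; "tool_pos": TCP position; "tcp_rot": TCP orientation; "wrist_force": force on the tool from outside, world axes, zero at the start; "moment": the same for the moment, N m; "grip_width": finger opening in m.
Only numpy, scipy, OpenCV 4.12 (cv2) and the standard library are available. Lean on these libraries where they do the work, as an engineer would, in place of code of your own. Each camera call takes 0.05 s, during which the arm holds its last target.

### The job

Set the loose aluminium tube block into the open end of the heater's loading lane, lengthways, then slide it along the lane towards the heater, past the sprung catch, until the catch clicks out behind it and holds it in. Push gently and do not ram the block into the catch or the stop behind it. Leave the block latched and let go, and do not disturb the other things on the bench.

Things in the scene. Friction and masses are not known exactly. Their poses are not given: they have to be found in the camera images.
- block_center (a point): Centre of the loose tube block (25 mm above its underside), 50 mm high, 0.27 to 0.41 kg: a dark foot 80 long (x) x 44 wide (y) x 18 mm high, on it an aluminium block 52 x 40 x 32 mm with 4 x 3 dark wells. It stands on the bench left or right of the heater, about level with the lane's open end. Its ends are alike: either may go first. Grip the upper block from above across its 40 mm width.
- dock: Dry-bath heater, fixed: a 130 mm wide, 12 mm thick plate (x -160 to 145 mm) with a straight slick lane on it, then a white housing (x 145 to 295 mm, 200 wide, 78 high). Origin: on the bench under the lane's centre line; x runs along the lane in the loading direction (open end to housing), y across to its left, z up. Lane floor at z = 12 mm; lane 48 mm wide, guide walls 8 mm high over its floor.
- lane_mouth (a point): Middle of the lane floor at the lane's open end, 125 mm before the heater's origin along x. From here 80 mm inwards the guide walls carry lips that flare outwards, to 17 mm over the floor and 62 mm apart (under 72 mm over all): the block can be let down into the lane from above with its centre 40 to 60 mm inwards of here, clear of the catch.
- catch_zone (a point): Lane floor at the middle of the catch's setting range (dock x = 14 mm). The catch unit is clamped at an unmeasured place: the catch face lies within 18 mm of here along x. The catch, a steel bolt 9 to 18 mm over the floor, sticks 9 mm in from the right (-y) wall, its ramp from 21 mm before the face; its housing outside the wall is 22 mm high. To its left 39 mm of lane stay free for fingers.
- stop_zone (a point): Lane floor 80 mm past catch_zone, under a clear cover (from 17 mm past the catch face; 55 mm clear, top 59 mm over the floor), so the block must slide in. It moves with the catch unit: 76 mm past the catch face a sprung plunger meets the foot: 1.5 N + 1 N per mm; click at about 4 mm, hard stop at 7.5 mm. Then it presses the block on the catch. Keep the push under 20 N.
- pawl (a joint): How far the catch is pressed back, in m: 0 sprung out into the lane, 0.004 to 0.009 while the block passes it, 0 again once it has clicked behind the rear end of the foot. Pushing the block takes about 3 to 6 N on the catch's ramp, 6 to 9 N at the click, about 10 N or more at the hard stop. Push low, on the foot's end, so that it does not tip.
- rack: Bystander: white plastic tube rack, 60 x 90 x 52 mm high, on the bench on the other side of the heater from the block; origin at the centre of its underside.
- bottle: Bystander: white capped bottle, 60 mm diameter, 130 mm high; origin at the centre of its underside.
- tipbox: Bystander: grey pipette-tip box with clear lid, 120 x 80 x 63 mm high; origin at the centre of its underside.
Things that resemble listed ones, but are neither listed nor needed, are in the scene too. What is shaped like the part that bears block_center but purple is not meant.

How it is judged:
By the outcome, as a careful person would: the job done as asked, in the order asked, and still so for the second after the job is handed in, with the robot touching nothing.
It also fails if it takes over 69 s, if anything falls off the work surface, if the arm or the gripper's body presses on something with over 40 N, if the wrist force passes 120 N, or if a joint passes its speed limit or range.

## Working session

There is one attempt and no reset: what is moved stays moved. The work goes in short steps, Python scripts to look and compute and a shell command to move; the robot and the scene stay as the last step left them, time stands still between calls to the robot, and variables do not carry over. Pictures are saved under pics/ and viewed, and the job is handed in when it is done.

```bash
mkdir -p pics
cat > h.py <<'E'
import numpy as np, cv2
from station import arm
def snap(n,tag):
    im=arm.get_image(n)
    cv2.imwrite(f'pics/{tag}.png',cv2.cvtColor(im['pixels'],cv2.COLOR_RGB2BGR))
    np.savez(f'{tag}.npz',**{k:v for k,v in im.items()})
    return im
E
python3 - <<'E'
from h import *
s=arm.read_state()
for k,v in s.items(): print(k,np.round(v,4))
for n in ['scene','side','wrist']:
    im=snap(n,n+'0')
    print(n,{k:(np.round(v,4).tolist() if not isinstance(v,str) else v) for k,v in im.items() if k!='pixels'})
E
```

```text
t 0.0
qpos [ 1.1074  0.4916  1.5595 -0.      1.0917 -0.1056]
joint_vel [-0.0009  0.0005  0.0001 -0.0006  0.0016  0.0007]
effort [ 2.00000e-03 -6.12639e+01 -2.58186e+01  6.93000e-02  4.82000e-02
 -1.00000e-04]
tool_pos [0.2187 0.5852 0.2141]
tcp_rot [ 0.6962 -0.1259  0.1257 -0.6954]
wrist_force [-0.0019  0.3982  0.2753]
moment [-0.0234 -0.0304  0.034 ]
grip_width 0.0955
scene {'vfov': 52.927, 'cx': 318.4164, 'cy': 238.3183, 'eye': [1.4066, -0.231, 0.7688], 'rotation': [0.3391, 0.2575, 0.5448, 0.7224]}
side {'vfov': 52.6465, 'cx': 326.8772, 'cy': 237.7611, 'eye': [0.0371, -0.7091, 0.7366], 'rotation': [0.4215, -0.1437, -0.2699, 0.8537]}
wrist {'vfov': 71.9929, 'cx': 318.5814, 'cy': 237.7818, 'eye': [0.1521, 0.6105, 0.3845], 'rotation': [-0.1062, -0.0727, 0.5653, 0.8148]}
```

View pics/scene0.png

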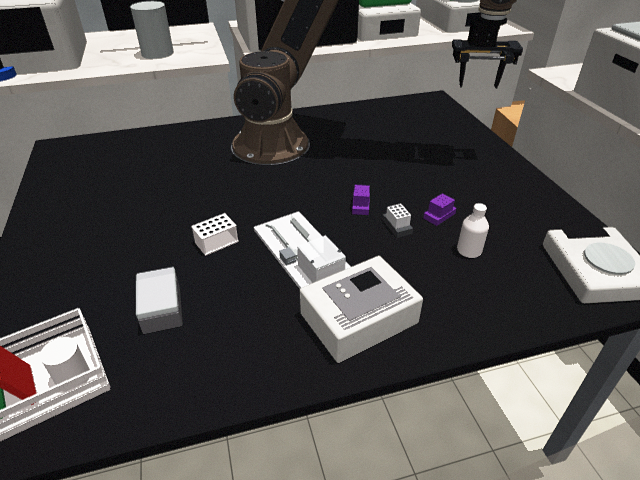

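View pics/side0.png

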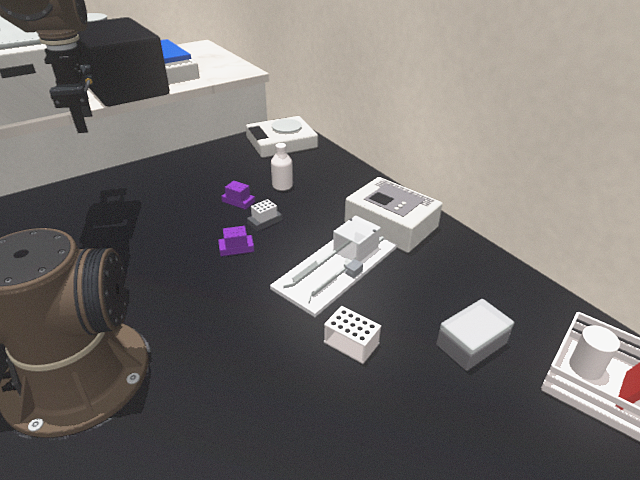

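View pics/wrist0.png

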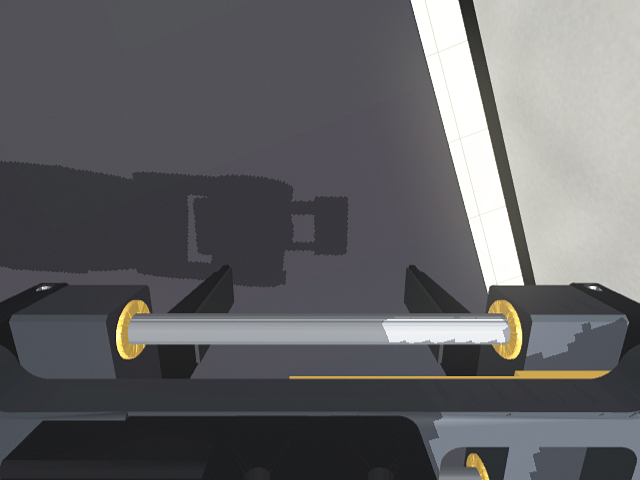

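Run:
```python
from h import *
a=cv2.imread('pics/scene0.png')[170:370,180:480]; b=cv2.imread('pics/side0.png')[160:340,200:460]
cv2.imwrite('pics/c1.png',cv2.resize(a,None,fx=2.66,fy=2.66,interpolation=cv2.INTER_CUBIC))
cv2.imwrite('pics/c2.png',cv2.resize(b,None,fx=3,fy=3,interpolation=cv2.INTER_CUBIC))
```

```text
(no output)
```

View pics/c1.png

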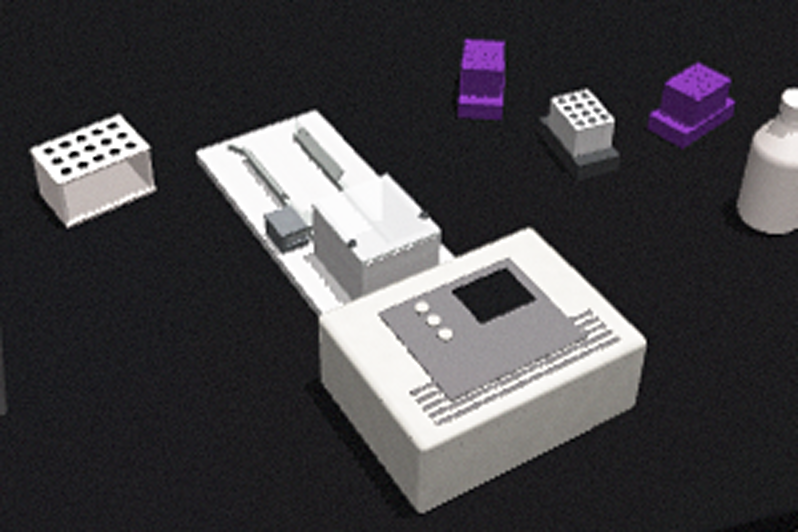

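View pics/c2.png

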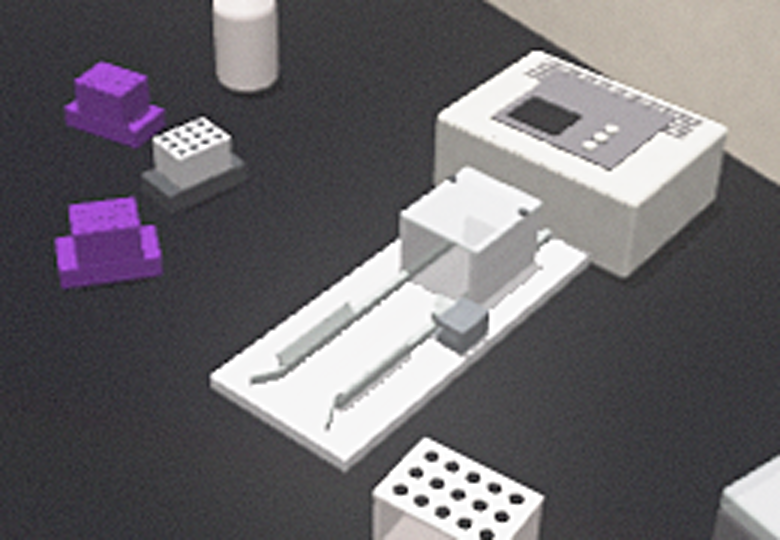

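```bash
cat >> h.py <<'E'
from scipy.spatial.transform import Rotation as R
def ray(im,uv):
    f=240/np.tan(np.radians(float(im['vfov']))/2)
    uv=np.atleast_2d(uv).astype(float)
    d=np.c_[(uv[:,0]-im['cx'])/f,-(uv[:,1]-im['cy'])/f,-np.ones(len(uv))]
    return np.array(im['eye']),R.from_quat(im['rotation']).apply(d)
def onz(im,uv,z):
    e,d=ray(im,uv); return e+d*((z-e[2])/d[:,2])[:,None]
def proj(im,P):
    f=240/np.tan(np.radians(float(im['vfov']))/2)
    c=R.from_quat(im['rotation']).inv().apply(np.atleast_2d(P)-im['eye'])
    return np.c_[im['cx']+f*c[:,0]/-c[:,2],im['cy']-f*c[:,1]/-c[:,2]]
def tri(ims,uvs):
    A=np.zeros((3,3));b=np.zeros(3)
    for im,uv in zip(ims,uvs):
        e,d=ray(im,uv);d=d[0]/np.linalg.norm(d[0]);M=np.eye(3)-np.outer(d,d);A+=M;b+=M@e
    return np.linalg.solve(A,b)
E
python3 - <<'E'
from h import *
S=np.load('scene0.npz');D=np.load('side0.npz')
print('plate scene',onz(S,[(254,227.5),(299.5,211.4),(351,268)],.012))
print('plate side',onz(D,[(315,314),(270.7,286.7),(396,247)],.012))
hs=onz(S,[(300.3,290),(379,256.5),(422.5,298.6),(340,338)],.078);print('house',hs,np.linalg.norm(np.roll(hs,-1,0)-hs,axis=1))
# block: silver top via colour mask near pixel
for n,I,c in (('S',S,(399,218)),('D',D,(264,212))):
    h=cv2.cvtColor(I['pixels'],cv2.COLOR_RGB2HSV)
    m=((h[...,2]>110)&(h[...,1]<60)).astype(np.uint8)
    w=np.zeros_like(m);x,y=c;w[y-22:y+22,x-20:x+20]=1;m&=w
    if n=='S': v=h[...,2]; 
    print(n);print(h[y-20:y+22:2,x-18:x+20:2,2])
E
```

```text
plate scene [[ 4.39583527e-01 -1.27399730e-01  1.20000000e-02]
 [ 4.04960565e-01  1.41807650e-04  1.20000000e-02]
 [ 6.49384497e-01  6.01577251e-02  1.20000000e-02]]
plate side [[ 0.43438447 -0.13463553  0.012     ]
 [ 0.40119005 -0.01258351  0.012     ]
 [ 0.72222305 -0.06242721  0.012     ]]
house [[ 0.74811146 -0.08289551  0.078     ]
 [ 0.69785489  0.10426558  0.078     ]
 [ 0.83657832  0.14059096  0.078     ]
 [ 0.88409356 -0.04375529  0.078     ]] [0.19379112 0.14340057 0.19037131 0.14150296]
S
[[ 32  26  26  29  34  25  31  30  26  31  30  34  26  29  33  30  30  32
   25]
 [ 33  33  27  31  31  30  30  27  28  27  27  31  29  28  32  30  28  32
   29]
 [ 31  33  34  29  34  33  28  31  24  24  25  30  30  29  26  25  29  27
   31]
 [ 34  30  31  32  26  22  34  66 136 177 185  26  28  32  29  31  36  32
   31]
 [ 30  29  29  57 140 181 255  81 255 118 174 196  20  31  28  29  33  28
   34]
 [ 30  31  28 130 213 127 255 246 230 255  80 140 155  27  28  27  30  34
   30]
 [ 30  30  34 115 167 242  68 255 142 203 255 182 232  93  31  34  26  31
   22]
 [ 27  25  35 114 101 208 2
[... 2111 characters left out ...]
 152 148 147 153 152 155 149 159 105  78  70
   72]
 [ 56 126 127 120 119 150 150 148 148 150 151 154 135 107  67  68  68  71
   70]
 [ 58  66 119 121 121 122 158 149 150 154 143  89  64  67  68  70  71  69
   52]
 [ 57  70  66  91 121 120 121 148 125  83  64  70  68  75  76  66  53  60
   58]
 [ 51  63  68  56  81 125 114  71  67  65  68  72  73  55  50  52  61  62
   66]
 [ 50  57  55  65  65  71  68  70  71  69  72  56  48  63  62  62  61  69
   68]
 [ 58  55  55  57  70  66  74  70  64  55  46  58  62  58  63  66  61  66
   62]
 [ 51  58  54  68  62  66  63  61  50  56  59  63  63  63  61  61  66  61
   63]
 [ 88  54  64  62  59  61  62  62  64  63  61  60  63  63  62  65  64  65
   61]]
```

Run:
```python
from h import *
S=np.load('scene0.npz');D=np.load('side0.npz');W=np.load('wrist0.npz')
print('block',onz(S,[(399.5,211)],.05),onz(D,[(264.5,205.5)],.05))
s=arm.read_state();M=R.from_quat(s['tcp_rot']).as_matrix();print(M.round(3))
C=R.from_quat(W['rotation']).as_matrix();print('cam',C.round(3)); print('cam in tool',(M.T@(W['eye']-s['tool_pos'])).round(4),(M.T@C).round(3))
```

```text
block [[0.52315818 0.23010043 0.05      ]] [[0.52302515 0.22303897 0.05      ]]
[[ 0.937 -0.     0.35 ]
 [-0.35  -0.001  0.937]
 [-0.    -1.    -0.001]]
cam [[ 0.35  -0.906 -0.239]
 [ 0.937  0.338  0.091]
 [-0.002 -0.255  0.967]]
cam in tool [-0.0714 -0.1703  0.0002] [[ 0.    -0.967 -0.255]
 [ 0.001  0.255 -0.967]
 [ 1.    -0.     0.001]]
```

Candidates: silver block with dark foot, scene (399,218), side (264,212). The look-alikes are purple, at scene (361,198) and (440,208), and so excluded. The white rack at scene (215,233) is a bystander. The crops confirm the silver 4x3-well block on a dark foot. Next I move the wrist camera over it.

```bash
python3 -m inch '{"delta_pos":[[0.05,-0.02,-0.04],[0.12,-0.04,-0.09],[0.19,-0.06,-0.15],[0.26,-0.08,-0.21],[0.33,-0.09,-0.27],[0.40,-0.09,-0.33],[0.47,-0.09,-0.38],[0.54,-0.09,-0.43],[0.59,-0.09,-0.47],[0.63,-0.09,-0.50],[0.67,-0.09,-0.53],[0.69,-0.09,-0.55]],"dr":[[0,0.04,0],[0,0.09,0],[0,0.14,0],[0,0.19,0],[0,0.24,0],[0,0.29,0],[0,0.34,0],[0,0.39,0],[0,0.44,0],[0,0.49,0],[0,0.54,0],[0,0.58,0]]}'
python3 -m inch '{"delta_pos":[[0,0,0],[0,0,0],[0,0,0],[0,0,0],[0,0,0],[0,0,0],[0,0,0]],"dr":[[0,0.05,0],[0,0.10,0],[0,0.15,0],[0,0.19,0],[0,0.22,0],[0,0.22,0],[0,0.22,0]]}'
python3 - <<'E'
from h import *
s=arm.read_state();M=R.from_quat(s['tcp_rot']).as_matrix();print(s['t'],s['tool_pos'],M.round(3),s['wrist_force'])
W=snap('wrist','w1')
E
```

```text
t: 1.65
tool_pos: [0.4462, 0.206, 0.2595]
tcp_rot: [-0.325, 0.628, -0.628, 0.325]
wrist_force: [-0.5, 0.9, 1.0]
grip_width: 0.095
t: 2.52
tool_pos: [0.4457, 0.207, 0.2596]
tcp_rot: [-0.096, 0.701, -0.701, 0.096]
wrist_force: [0.8, 0.4, -0.1]
grip_width: 0.0948
2.525 [0.44567981 0.20701752 0.25959918] [[-0.963 -0.     0.269]
 [-0.269  0.    -0.963]
 [ 0.    -1.    -0.   ]] [ 0.8052176   0.35408138 -0.08904268]
```

View pics/w1.png

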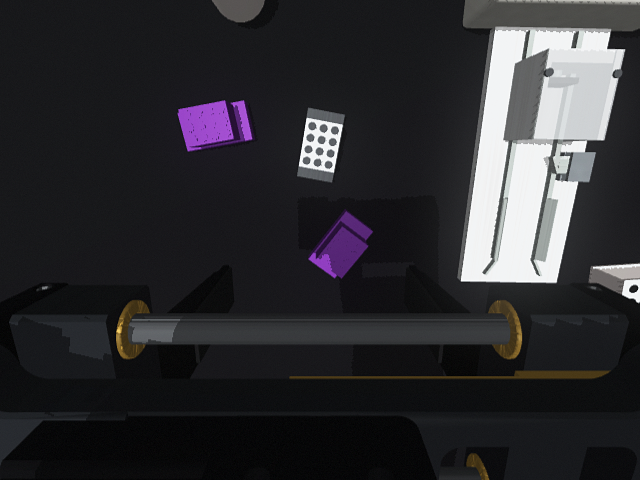

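Run:
```python
from h import *
W=np.load('w1.npz');p=W['pixels']
v=cv2.cvtColor(p,cv2.COLOR_RGB2HSV)
m=((v[...,2]>90)&(v[...,1]<60)).astype(np.uint8);m[:, :290]=0;m[:,355:]=0;m[:100]=0;m[190:]=0
m=cv2.morphologyEx(m,cv2.MORPH_CLOSE,np.ones((9,9)))
n,l,st,c=cv2.connectedComponentsWithStats(m);k=1+np.argmax(st[1:,4]);ys,xs=np.where(l==k)
r=cv2.minAreaRect(np.c_[xs,ys].astype(np.float32));print('top',r)
B=cv2.boxPoints(r)
for z in (.05,): 
  P=onz(W,B,z);print(P.round(4),np.linalg.norm(np.roll(P,-1,0)-P,axis=1).round(4),P.mean(0))
a=p[95:195,280:365];cv2.imwrite('pics/b1.png',cv2.resize(a[...,::-1],None,fx=6,fy=6,interpolation=cv2.INTER_NEAREST))
a=p[10:290,440:640];cv2.imwrite('pics/d1.png',cv2.resize(a[...,::-1],None,fx=2.14,fy=2.14,interpolation=cv2.INTER_CUBIC))
```

```text
top ((320.00799560546875, 144.45599365234375), (37.20817184448242, 68.51313781738281), 10.304847717285156)
[[0.4821 0.2441 0.05  ]
 [0.5549 0.2494 0.05  ]
 [0.559  0.2095 0.05  ]
 [0.4861 0.2021 0.05  ]] [0.073  0.0401 0.0733 0.0422] [0.52055141 0.22626972 0.05      ]
```

View pics/b1.png

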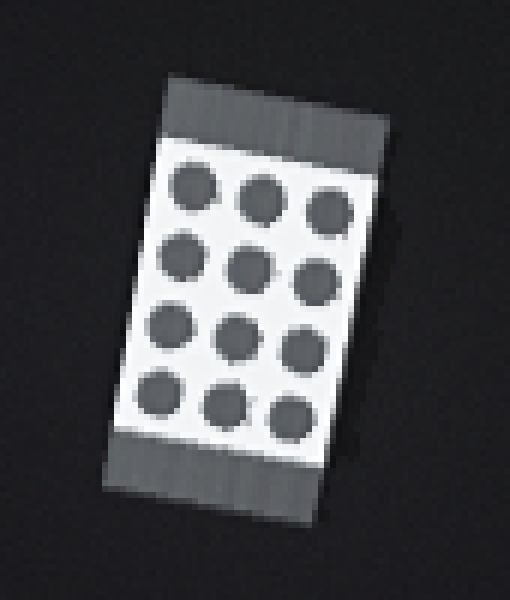

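View pics/d1.png

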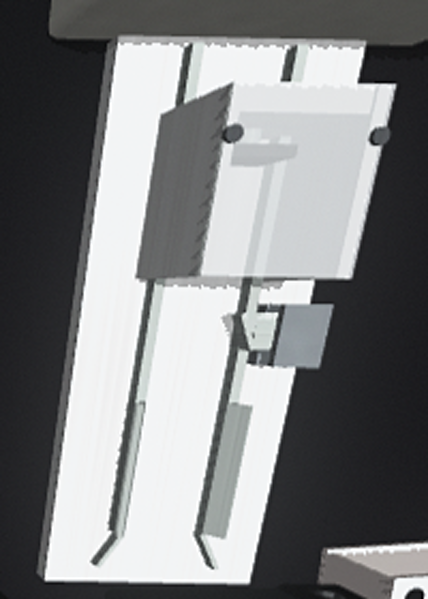

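Run:
```python
from h import *
W=np.load('w1.npz');p=W['pixels']
q=np.array([(160,138),(378,178),(325,468),(115,430)])/6+[280,95]-[.5,.5]
P=onz(W,q,.05);print(P.round(4),np.linalg.norm(np.roll(P,-1,0)-P,axis=1),'c',P.mean(0))
d=(P[0]+P[1]-P[2]-P[3]);print('yaw',np.degrees(np.arctan2(d[1],d[0])))
f=np.array([(167,75),(390,115),(312,525),(103,488)])/6+[280,95]-.5
P=onz(W,f,.018);print('foot',P.round(4),np.linalg.norm(np.roll(P,-1,0)-P,axis=1),'c',P.mean(0))
d=(P[0]+P[1]-P[2]-P[3]);print('yaw',np.degrees(np.arctan2(d[1],d[0])))
g=cv2.cvtColor(p,cv2.COLOR_RGB2GRAY).astype(int)
for y in (275,265,250,235,220,200,180,160,140,120,100,60,40): print(y,' '.join(f'{x}' for x in g[y,452:640:2]))
```

```text
[[0.5445 0.2485 0.05  ]
 [0.5486 0.2085 0.05  ]
 [0.4962 0.2033 0.05  ]
 [0.4924 0.2432 0.05  ]] [0.04014105 0.0525909  0.04008252 0.05243013] c [0.52042411 0.22586555 0.05      ]
yaw 5.77106747251954
foot [[0.5585 0.252  0.018 ]
 [0.5632 0.2081 0.018 ]
 [0.4828 0.2007 0.018 ]
 [0.4785 0.244  0.018 ]] [0.04414838 0.08069022 0.04353886 0.08039515] c [0.52076081 0.22620912 0.018     ]
yaw 5.516403461545182
275 33 35 33 98 71 247 243 243 243 243 243 243 243 243 241 244 242 234 244 243 243 244 243 244 244 244 244 243 243 243 244 244 243 244 244 244 243 243 243 243 244 244 245 158 205 239 244 243 242 243 244 243 245 89 40 41 40 39 39 39 37 38 35 37 36 36 35 35 32 100 101 102 101 103 102 101 103 102 103 108 137 182 183 180 180 179 179 180 179 179 179 179 180 179
265 37 37 38 41 97 117 246 243 244 243 242 243 244 243 243 241 244 254 84 71 198 234 244 243 244 243 244 244 243 244 243 244 244 244 244 244 243 244 243 244 247 67 213 236 244 243 244 243 243 242 243 243 244 245 88 44 42 43 41 41 41 40 39 39 38 39 36 38 36 33 40 44 54 41 70 87 77 87 124 127 168 172 207 210 242 241 243 244 243 242 2
[... 3045 characters left out ...]
 33 33 31 34 31
60 27 28 29 26 27 29 30 31 30 30 30 30 31 33 32 35 32 95 98 123 246 244 244 244 244 244 244 244 244 244 244 244 245 249 225 98 100 99 99 97 99 97 100 101 101 100 86 150 234 230 230 231 230 230 230 231 230 230 230 230 230 230 230 230 230 229 229 229 230 229 229 229 229 229 229 229 229 229 229 229 230 210 230 230 233 160 29 31 31 29 30 29 30 27
40 25 26 27 27 29 27 28 29 29 27 28 28 30 28 30 29 29 28 35 98 75 249 244 244 244 244 244 244 244 244 244 244 243 244 244 245 236 73 134 218 217 243 245 244 244 244 244 245 244 244 244 244 244 243 244 244 244 244 244 245 175 77 54 221 218 224 245 244 243 244 244 244 243 244 243 244 243 244 242 26 33 30 31 30 31 31 31 29 30 29 30 30 30 29
```

Run:
```python
from h import *
W=np.load('w1.npz');p=W['pixels']
g=cv2.cvtColor(p,cv2.COLOR_RGB2GRAY).astype(int)
L=[];Rr=[]
for y in list(range(35,278,3)):
    r=g[y]; x=next(x for x in range(445,560) if r[x]>200 and r[x+2]>200); L.append((x-.5+.0,y))
for y in range(188,278,3):
    r=g[y]; x=max(x for x in range(500,588) if r[x]>150); Rr.append((x+.5,y))
PL=onz(W,L,.012)[:,:2];PR=onz(W,Rr,.012)[:,:2]
def line(P):
    c=P.mean(0);u,s,v=np.linalg.svd(P-c);d=v[0]*np.sign(v[0][0]);return c,d,s[1]/np.sqrt(len(P))
cL,dL,eL=line(PL);cR,dR,eR=line(PR)
for d,e in((dL,eL),(dR,eR)): print('yaw',np.degrees(np.arctan2(d[1],d[0])),e)
n=np.array([-dL[1],dL[0]]);print('width',(cL-cR)@n)
for x in (470,490,520,545):
    y=max(y for y in range(250,295) if g[y,x]>200);E=onz(W,[(x,y+.5)],.012)[0,:2];print(x,y,E,'along',E@dL)
print('cover/catch etc: along of cL',cL@dL,'n',cL@n,cR@n)
np.savez('dock.npz',d=dL,n=n)
# housing front edge top corner left bottom etc
for nm,px,z in (('plate far end',(495,27.5),.012),('catch tip a',(440+222/2.14,10+317/2.14),.03),('catch ramp?',(440+240/2.14,10+348/2.14),.03),('cover front R',(440+352/2.14,10+277/2.14),.071),('cover front L',(440+136/2.14,10+277/2.14),.071),('lipend R',(440+213/2.14,10+568/2.14),.029),('lipendL',(440+94/2.14,10+562/2.14),.029)):
    E=onz(W,[px],z)[0,:2];print(nm,(E@dL).round(4),(E@n).round(4))
```

```text
yaw 14.656554286894515 0.0003564196655880687
yaw 14.661942118926262 0.00036189660128208793
width 0.1302292665652528
470 280 [ 0.40591061 -0.01742439] along 0.3882934354847341
490 280 [ 0.41321087 -0.04353897] along 0.3887485187417994
520 281 [ 0.42282227 -0.08332195] along 0.3879810990567282
545 281 [ 0.43195529 -0.11599273] along 0.3885504299336844
cover/catch etc: along of cL 0.5487160093908593 n -0.10646184176233979 -0.23669110832759255
plate far end 0.6917 -0.1067
catch tip a 0.551 -0.1766
catch ramp? 0.5345 -0.1899
cover front R 0.5715 -0.2091
cover front L 0.5697 -0.1039
lipend R 0.4037 -0.2002
lipendL 0.4063 -0.1276
```

Block centre is (0.5206, 0.226) at yaw 5.6°; the top measures 52.5x40.1 mm and the foot 80.5x43.8 mm, so sizes match. Dock yaw is 14.66° with a plate width of 130.2 mm, origin at about (0.5736, -0.0274), and the catch face at about dock x = 4 mm. Next I move above the block and go down.

```bash
python3 -m inch '{"delta_pos":[[-0.05,0.02,0.001],[-0.11,0.08,0.002],[-0.1546,0.16,0.0034],[-0.1546,0.24,0.0034],[-0.1546,0.31,0.0034],[-0.1546,0.33,0.0034]],"dr":[[0,0.02,0],[0,0.04,0],[0,0.0556,0],[0,0.0556,0],[0,0.0556,0],[0,0.0556,0]]}' 1
python3 - <<'E'
from h import *
s=arm.read_state();M=R.from_quat(s['tcp_rot']).as_matrix();print(s['tool_pos'],np.degrees(np.arctan2(-M[1,0],-M[0,0])))
S=snap('scene','s2');p=S['pixels'][150:250,330:490];cv2.imwrite('pics/s2c.png',cv2.resize(p[...,::-1],None,fx=4,fy=4,interpolation=cv2.INTER_CUBIC))
S=snap('side','d2');p=S['pixels'][130:270,190:350];cv2.imwrite('pics/d2c.png',cv2.resize(p[...,::-1],None,fx=4,fy=4,interpolation=cv2.INTER_CUBIC))
E
```

```text
t: 3.32
tool_pos: [0.5199, 0.2258, 0.0929]
tcp_rot: [0.035, -0.706, 0.707, -0.033]
wrist_force: [0.8, 0.2, -0.2]
grip_width: 0.0952
[0.51990966 0.22580891 0.09286762] 5.542803974405045
```

View pics/d2c.png

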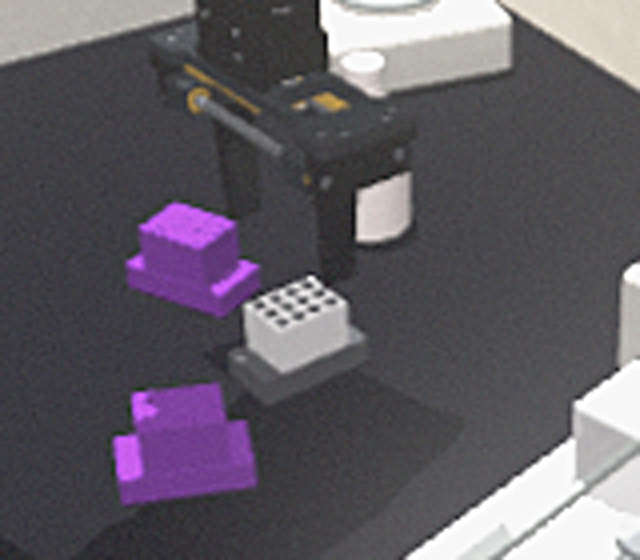

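View pics/s2c.png

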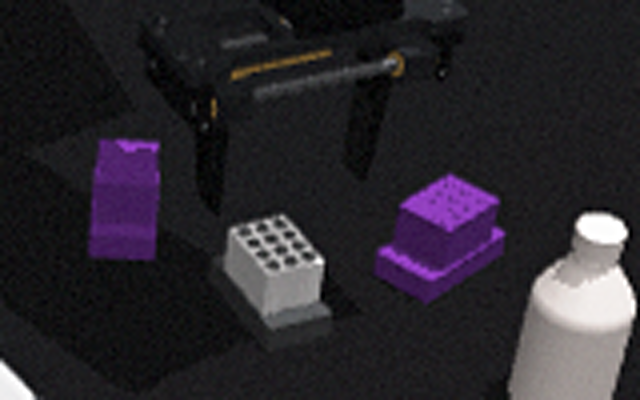

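```bash
python3 - <<'E'
from h import *
S=np.load('scene0.npz');D=np.load('side0.npz')
print(tri([S,D],[(479.5,210),(281,149)]), onz(S,[(472,252)],0),onz(D,[(283,186)],0))
E
python3 -m inch '{"delta_pos":[[0,0.04,0],[0,0.08,0],[0,0.11,0],[0,0.13,0],[0,0.136,0],[0,0.136,0]],"dr":[[0,0,0],[0,0,0],[0,0,0],[0,0,0],[0,0,0],[0,0,0]]}' 1
python3 -m inch '{"delta_pos":[[0,0,0],[0,0,0],[0,0,0],[0,0,0],[0,0,0],[0,0,0]],"dr":[[0,0,0],[0,0,0],[0,0,0],[0,0,0],[0,0,0],[0,0,0]]}' 0 20
```

```text
[0.65652213 0.35938389 0.11771507] [[0.66467774 0.36391703 0.        ]] [[0.65451261 0.35084373 0.        ]]
t: 4.18
tool_pos: [0.5209, 0.2261, 0.0269]
tcp_rot: [-0.034, 0.706, -0.706, 0.034]
wrist_force: [0.0, -0.5, -0.1]
grip_width: 0.0952
t: 4.92
tool_pos: [0.5207, 0.2261, 0.0266]
tcp_rot: [-0.034, 0.706, -0.706, 0.034]
wrist_force: [-0.6, 0.6, -0.4]
grip_width: 0.0408
```

```bash
python3 -m inch '{"delta_pos":[[0,-0.05,0],[0,-0.13,0],[0,-0.21,0.02],[0.02,-0.24,0.10],[0.04,-0.24,0.20],[0.06,-0.24,0.30],[0.08,-0.24,0.40],[0.09,-0.24,0.48],[0.0918,-0.24,0.53],[0.0918,-0.24,0.5386],[0.0918,-0.24,0.5386],[0.0918,-0.24,0.5386]],"dr":[[0,0,0],[0,0,0],[0,0,0],[0,-0.01,0],[0,-0.02,0],[0,-0.03,0],[0,-0.04,0],[0,-0.0506,0],[0,-0.0506,0],[0,-0.0506,0],[0,-0.0506,0],[0,-0.0506,0]]}'
python3 - <<'E'
from h import *
s=arm.read_state();M=R.from_quat(s['tcp_rot']).as_matrix();print(s['tool_pos'],np.degrees(np.arctan2(-M[1,0],-M[0,0])),s['wrist_force'],s['grip_width'])
P=s['tool_pos'][:2]-np.array([.5736,-.0274]);a=np.radians(14.66);print('dock xy',P@[np.cos(a),np.sin(a)],P@[-np.sin(a),np.cos(a)])
snap('wrist','w3');snap('side','d3');snap('scene','s3')
for n,x,y in(('d3',220,120),('s3',220,140)):
    p=cv2.imread(f'pics/{n}.png')[y:y+200,x:x+240];cv2.imwrite(f'pics/{n}c.png',cv2.resize(p,None,fx=3,fy=3,interpolation=cv2.INTER_CUBIC))
E
```

```text
t: 6.42
tool_pos: [0.5006, -0.0455, 0.1465]
tcp_rot: [-0.09, 0.701, -0.701, 0.09]
wrist_force: [0.0, 0.4, -3.9]
grip_width: 0.0399
[ 0.50059564 -0.04549046  0.14649302] 14.655532935617826 [ 0.01489457  0.42303029 -3.91272199] 0.03985103919065483
dock xy -0.075206060938281 0.000974616704734161
```

View pics/w3.png

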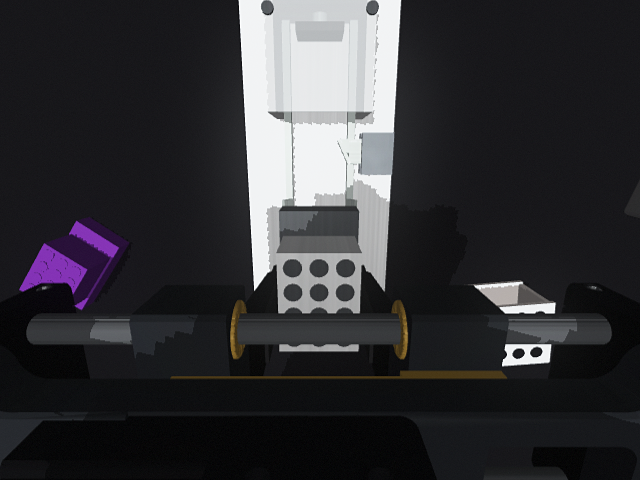

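View pics/d3c.png

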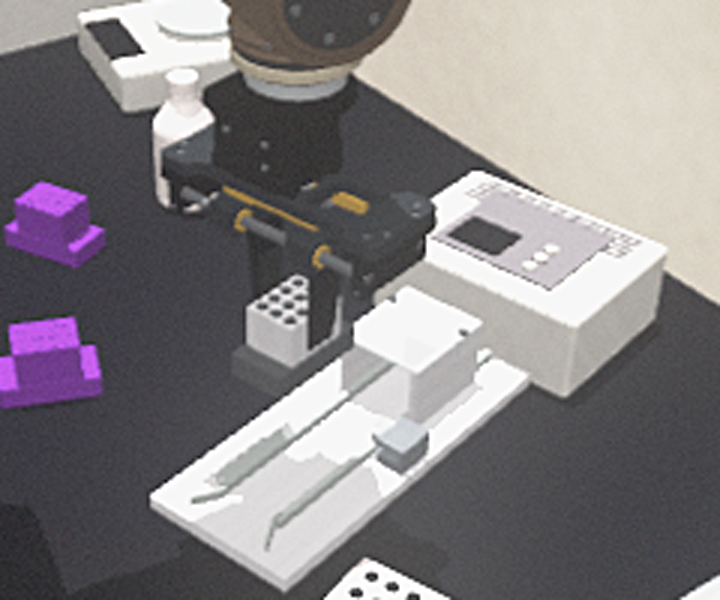

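View pics/s3c.png

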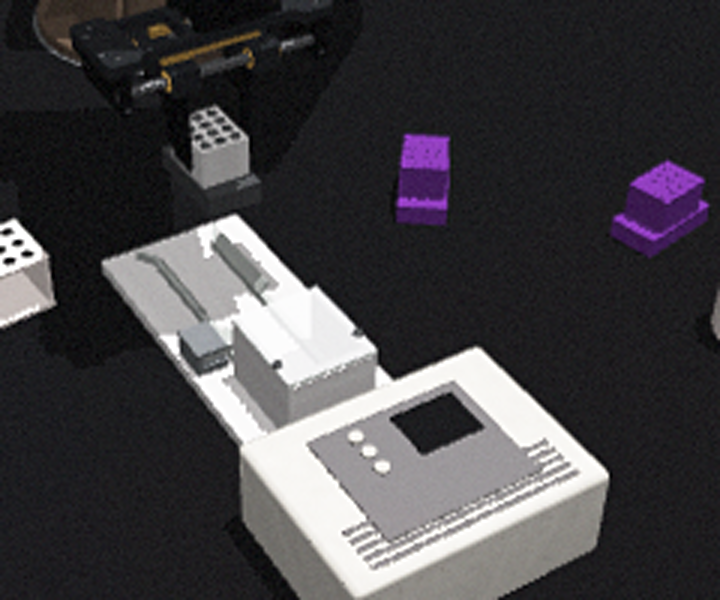

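Run:
```python
from h import *
W=np.load('w3.npz');g=cv2.cvtColor(W['pixels'],cv2.COLOR_RGB2GRAY).astype(int)
for y in (20,130,180,195,260): print(y,g[y,236:402].tolist())
O=np.array([.5736,-.0274]);a=np.radians(14.66);d=np.array([np.cos(a),np.sin(a)]);n=np.array([-d[1],d[0]])
def dk(px,z): E=onz(W,px,z)[:,:2]-O; return np.c_[E@d,E@n].round(4)
print('foot top edge corners',dk([(279,207),(358.5,207)],.1465-.0266+.018))
print('top block corner',dk([(277,252),(361,252),(277,351),(358,351)],.1465-.0266+.05))
p=W['pixels'][100:260,230:410];cv2.imwrite('pics/w3c.png',cv2.resize(p[...,::-1],None,fx=4.4,fy=4.4,interpolation=cv2.INTER_CUBIC))
```

```text
20 [29, 26, 22, 66, 254, 246, 243, 244, 243, 243, 244, 243, 243, 244, 244, 244, 244, 243, 243, 244, 243, 243, 243, 243, 244, 243, 243, 243, 244, 231, 230, 230, 231, 231, 230, 231, 232, 209, 207, 208, 207, 208, 208, 208, 206, 210, 222, 223, 222, 223, 222, 222, 223, 216, 208, 207, 208, 208, 209, 209, 209, 210, 210, 209, 210, 209, 210, 210, 209, 209, 211, 209, 209, 210, 210, 210, 210, 215, 219, 221, 221, 222, 225, 227, 227, 225, 223, 220, 220, 218, 215, 210, 209, 209, 210, 210, 209, 209, 211, 209, 210, 210, 209, 209, 210, 209, 209, 209, 209, 209, 208, 208, 208, 207, 218, 223, 222, 222, 223, 223, 223, 220, 209, 208, 208, 207, 207, 208, 209, 208, 210, 232, 231, 231, 231, 231, 231, 231, 230, 233, 212, 176, 245, 244, 243, 244, 243, 243, 244, 243, 243, 243, 243, 243, 244, 243, 244, 244, 244, 243, 244, 244, 249, 222, 51, 24]
130 [38, 41, 41, 42, 43, 45, 43, 40, 34, 144, 251, 245, 243, 242, 243, 243, 243, 243, 243, 243, 243, 243, 243, 243, 243, 243, 243, 243, 243, 243, 244, 243, 243, 243, 243, 243, 243, 243, 244, 243, 243, 243, 243, 244, 244, 243, 243, 243, 241, 239, 239, 240, 240, 241, 245, 1
[... 2400 characters left out ...]
, 185, 160, 106, 71, 76, 52, 52, 52, 51, 63, 59, 81, 108, 180, 177, 173, 174, 173, 177, 178, 179, 178, 179, 179, 175, 174, 177, 183, 135, 100, 71, 61, 50, 51, 52, 49, 58, 88, 99, 128, 178, 178, 178, 178, 177, 177, 179, 176, 175, 179, 177, 178, 178, 178, 182, 143, 102, 72, 61, 50, 50, 52, 49, 55, 88, 117, 148, 177, 175, 176, 175, 173, 173, 174, 174, 175, 174, 174, 176, 177, 177, 175, 175, 175, 179, 175, 172, 172, 175, 179, 178, 172, 175, 180, 181, 177, 178, 180, 177, 173, 180, 104, 28, 24, 25, 25, 23, 25, 25, 25, 24, 26, 26, 23, 25, 25, 26]
foot top edge corners [[-0.033   0.0225]
 [-0.033  -0.021 ]]
top block corner [[-0.0488  0.0202]
 [-0.0488 -0.0189]
 [-0.1013  0.0219]
 [-0.1013 -0.0192]]
```

View pics/w3c.png

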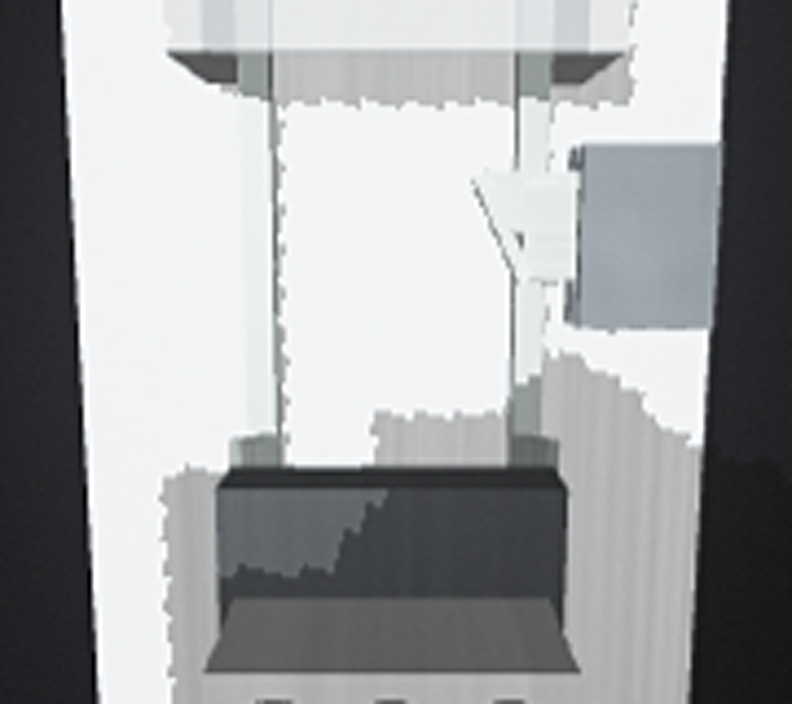

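Run:
```python
from h import *
W=np.load('w3.npz')
O=np.array([.5736,-.0274]);a=np.radians(14.66);d=np.array([np.cos(a),np.sin(a)]);n=np.array([-d[1],d[0]])
def dk(px,z): E=onz(W,px,z)[:,:2]-O; return np.c_[E@d,E@n].round(4)
print('plate',dk([(247.6,180),(390.6,180),(245,130),(393.3,130)],.012))
print('inner walls',dk([(291.5,180),(346.3,180),(290.8,130),(347,130)],.020))
print('catch tip/ramp start',dk([(337.3,139.5),(346.6,162)],.030))
print('cover front',dk([(320,111.5)],.071),dk([(320,118)],.067))
print('plunger?',dk([(320,40)],.03))
```

```text
plate [[-0.0294  0.0656]
 [-0.0294 -0.0649]
 [ 0.0141  0.0655]
 [ 0.0141 -0.0648]]
inner walls [[-0.0287  0.0249]
 [-0.0287 -0.0238]
 [ 0.0136  0.0246]
 [ 0.0136 -0.0235]]
catch tip/ramp start [[ 0.0055 -0.0147]
 [-0.0127 -0.0229]]
cover front [[ 0.0231 -0.0002]] [[ 0.0192 -0.0002]]
plunger? [[ 0.0795 -0.0003]]
```

```bash
python3 -m inch '{"delta_pos":[[0,0.04,0.001],[0,0.08,0.001],[0,0.12,0.001],[0,0.15,0.001],[0,0.175,0.001],[0,0.19,0.001],[0,0.20,0.001],[0,0.206,0.001],[0,0.211,0.001],[0,0.211,0.001]],"dr":[[0,0,0],[0,0,0],[0,0,0],[0,0,0],[0,0,0],[0,0,0],[0,0,0],[0,0,0],[0,0,0],[0,0,0]]}'
python3 -m inch '{"delta_pos":[[0,0.002,0],[0,0.004,0],[0,0.005,0],[0,0.005,0]],"dr":[[0,0,0],[0,0,0],[0,0,0],[0,0,0]]}'
python3 - <<'E'
from h import *
snap('wrist','w4');snap('side','d4')
p=cv2.imread('pics/d4.png')[160:320,220:440];cv2.imwrite('pics/d4c.png',cv2.resize(p,None,fx=3.5,fy=3.5,interpolation=cv2.INTER_CUBIC))
E
```

```text
t: 7.82
tool_pos: [0.5009, -0.0469, 0.0411]
tcp_rot: [-0.09, 0.701, -0.701, 0.09]
wrist_force: [0.2, 0.3, -4.4]
grip_width: 0.0399
t: 8.32
tool_pos: [0.5009, -0.0469, 0.0387]
tcp_rot: [-0.09, 0.701, -0.701, 0.09]
wrist_force: [1.1, 0.7, -2.8]
grip_width: 0.04
```

View pics/w4.png

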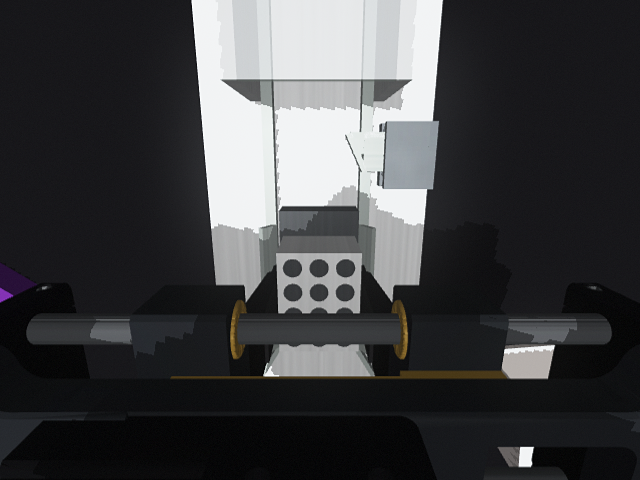

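View pics/d4c.png

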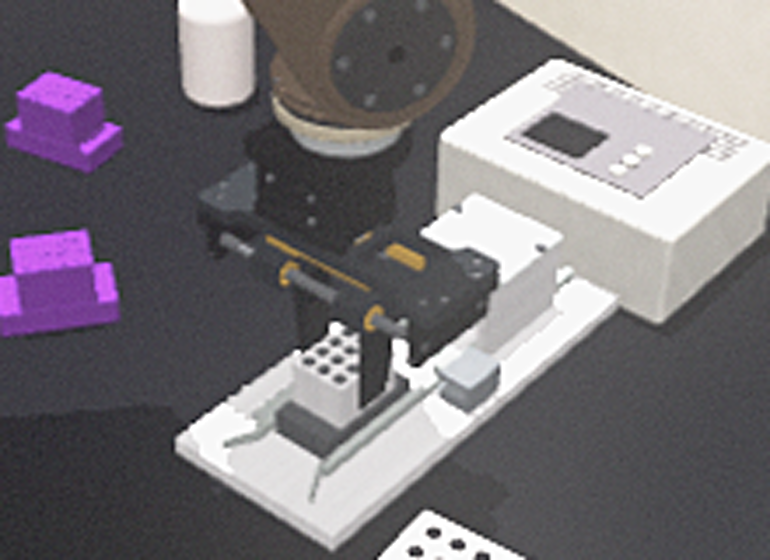

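```bash
python3 -m inch '{"delta_pos":[[0,0,0],[0,0,0],[0,0,0],[0,-0.02,0],[0,-0.06,0],[0,-0.11,0],[0,-0.13,0],[0,-0.13,0]],"dr":[[0,0,0],[0,0,0],[0,0,0],[0,0,0],[0,0,0],[0,0,0],[0,0,0],[0,0,0]]}' 0.65
python3 -m inch '{"delta_pos":[[0.03,0,0],[0.08,0,-0.002],[0.12,0,-0.003],[0.13,0,-0.003],[0.13,0,-0.003],[0.13,0,-0.003]],"dr":[[0,0,0],[0,0,0],[0,0,0],[0,0,0],[0,0,0],[0,0,0]]}' 0
python3 - <<'E'
from h import *
snap('wrist','w5');snap('side','d5')
p=cv2.imread('pics/d5.png')[160:320,220:440];cv2.imwrite('pics/d5c.png',cv2.resize(p,None,fx=3.5,fy=3.5,interpolation=cv2.INTER_CUBIC))
E
```

```text
t: 9.43
tool_pos: [0.5011, -0.0469, 0.1042]
tcp_rot: [0.089, -0.701, 0.702, -0.09]
wrist_force: [0.2, 0.2, 0.3]
grip_width: 0.062
t: 10.18
tool_pos: [0.4381, -0.0618, 0.1035]
tcp_rot: [0.09, -0.701, 0.701, -0.09]
wrist_force: [0.4, -0.3, 0.9]
grip_width: 0.0071
```

View pics/w5.png

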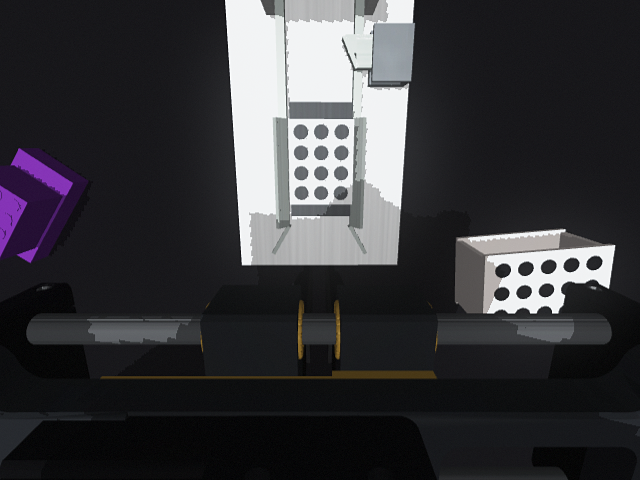

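View pics/d5c.png

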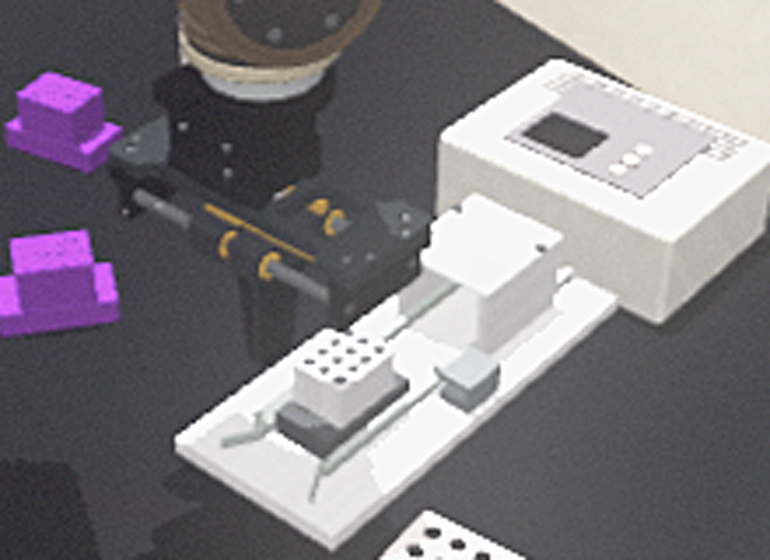

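```bash
python3 - <<'E'
from h import *
W=np.load('w5.npz')
O=np.array([.5736,-.0274]);a=np.radians(14.66);d=np.array([np.cos(a),np.sin(a)]);n=np.array([-d[1],d[0]])
def dk(px,z): E=onz(W,px,z)[:,:2]-O; return np.c_[E@d,E@n].round(4)
print('foot rear',dk([(288,216),(352,216)],.030),'front',dk([(290,102),(353,102)],.030),'top',dk([(289,118),(354,118),(353,206),(288,206)],.062))
E
python3 -m inch '{"delta_pos":[[0,0.05,-0.003],[0,0.10,-0.003],[0,0.14,-0.003],[0,0.16,-0.003],[0,0.173,-0.003],[0,0.173,-0.003],[0,0.173,-0.003]],"dr":[[0,0,0],[0,0,0],[0,0,0],[0,0,0],[0,0,0],[0,0,0],[0,0,0]]}' 0
python3 - <<'E'
from h import *
s=arm.read_state();print(s['tool_pos'],s['wrist_force'],s['grip_width'])
snap('wrist','w6');snap('side','d6')
p=cv2.imread('pics/d6.png')[160:320,220:440];cv2.imwrite('pics/d6c.png',cv2.resize(p,None,fx=3.5,fy=3.5,interpolation=cv2.INTER_CUBIC))
E
```

```text
foot rear [[-0.1153  0.0238]
 [-0.1154 -0.0243]] front [[-0.0355  0.0204]
 [-0.0355 -0.023 ]] top [[-0.0487  0.0187]
 [-0.0488 -0.0207]
 [-0.1025 -0.0215]
 [-0.1025  0.0206]]
t: 11.15
tool_pos: [0.4375, -0.0604, 0.0176]
tcp_rot: [0.09, -0.701, 0.701, -0.09]
wrist_force: [-0.0, 0.9, -0.2]
grip_width: 0.0005
[ 0.43745591 -0.06040569  0.0175758 ] [-0.01151098  0.91262866 -0.21184454] 0.0005130110297030438
```

View pics/d6c.png

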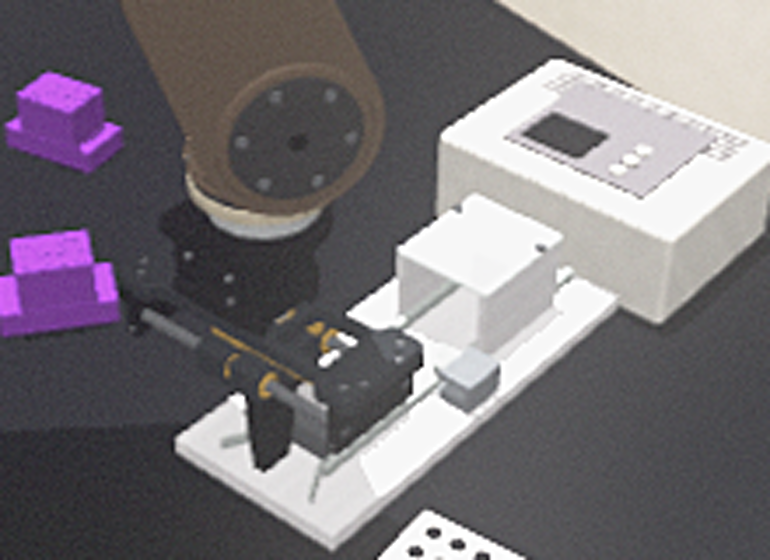

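```bash
python3 -m inch '{"delta_pos":[[-0.006,0,0],[-0.014,0,0],[-0.020,0,0],[-0.024,0,0],[-0.028,0,0],[-0.032,0,0],[-0.036,0,0],[-0.040,0,0],[-0.044,0,0],[-0.048,0,0],[-0.052,0,0],[-0.056,0,0]],"dr":[[0,0,0],[0,0,0],[0,0,0],[0,0,0],[0,0,0],[0,0,0],[0,0,0],[0,0,0],[0,0,0],[0,0,0],[0,0,0],[0,0,0]]}' 0
python3 - <<'E'
from h import *
snap('wrist','w7')
E
```

```text
t: 12.75
tool_pos: [0.4644, -0.0533, 0.0171]
tcp_rot: [-0.09, 0.701, -0.701, 0.09]
wrist_force: [-0.5, -0.9, -0.1]
grip_width: 0.0004
```

View pics/w7.png

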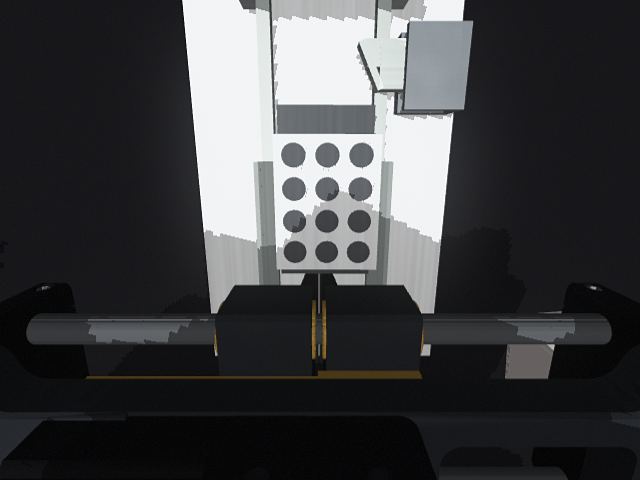

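```bash
python3 - <<'E'
from h import *
W=np.load('w7.npz');s=arm.read_state()
O=np.array([.5736,-.0274]);a=np.radians(14.66);d=np.array([np.cos(a),np.sin(a)]);n=np.array([-d[1],d[0]])
def dk(px,z): E=onz(W,px,z)[:,:2]-O; return np.c_[E@d,E@n].round(4)
print('foot front',dk([(278,105),(376,105)],.030),'tcp',(s['tool_pos'][:2]-O)@d,(s['tool_pos'][:2]-O)@n)
E
python3 -m inch '{"delta_pos":[[-0.004,0,0],[-0.008,0,0],[-0.012,0,0],[-0.016,0,0],[-0.020,0,0],[-0.024,0,0],[-0.028,0,0],[-0.032,0,0]],"dr":[[0,0,0],[0,0,0],[0,0,0],[0,0,0],[0,0,0],[0,0,0],[0,0,0],[0,0,0]]}' 0
python3 -m inch '{"delta_pos":[[-0.004,0,0],[-0.008,0,0],[-0.012,0,0],[-0.016,0,0],[-0.020,0,0],[-0.024,0,0],[-0.028,0,0],[-0.032,0,0]],"dr":[[0,0,0],[0,0,0],[0,0,0],[0,0,0],[0,0,0],[0,0,0],[0,0,0],[0,0,0]]}' 0
python3 - <<'E'
from h import *
W=snap('wrist','w8')
E
```

```text
foot front [[-0.0204  0.0205]
 [-0.0205 -0.0232]] tcp -0.11188662504596703 0.0025488809755253375
t: 13.8
tool_pos: [0.4795, -0.0492, 0.0171]
tcp_rot: [-0.09, 0.702, -0.701, 0.09]
wrist_force: [-3.7, -0.0, 2.8]
grip_width: 0.0007
t: 14.8
tool_pos: [0.4954, -0.0452, 0.0171]
tcp_rot: [-0.09, 0.701, -0.701, 0.09]
wrist_force: [-2.4, -0.5, 0.7]
grip_width: 0.0006
```

View pics/w8.png

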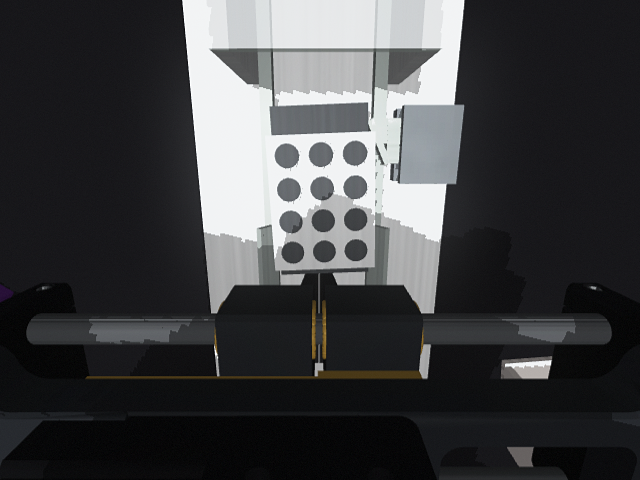

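```bash
python3 -m inch '{"delta_pos":[[-0.004,0,0],[-0.008,0,0],[-0.012,0,0],[-0.016,0,0],[-0.020,0,0],[-0.024,0,0],[-0.028,0,0],[-0.032,0,0],[-0.036,0,0],[-0.040,0,0]],"dr":[[0,0,0],[0,0,0],[0,0,0],[0,0,0],[0,0,0],[0,0,0],[0,0,0],[0,0,0],[0,0,0],[0,0,0]]}' 0
python3 - <<'E'
from h import *
W=snap('wrist','w9')
E
python3 -m inch '{"delta_pos":[[-0.004,0,0],[-0.008,0,0],[-0.012,0,0],[-0.016,0,0],[-0.020,0,0],[-0.024,0,0],[-0.028,0,0],[-0.032,0,0],[-0.036,0,0],[-0.040,0,0]],"dr":[[0,0,0],[0,0,0],[0,0,0],[0,0,0],[0,0,0],[0,0,0],[0,0,0],[0,0,0],[0,0,0],[0,0,0]]}' 0
python3 - <<'E'
from h import *
W=snap('wrist','w10');s=arm.read_state()
O=np.array([.5736,-.0274]);a=np.radians(14.66);d=np.array([np.cos(a),np.sin(a)]);n=np.array([-d[1],d[0]])
print('tcp',(s['tool_pos'][:2]-O)@d,(s['tool_pos'][:2]-O)@n)
E
```

```text
t: 16.1
tool_pos: [0.5148, -0.0402, 0.0171]
tcp_rot: [-0.09, 0.701, -0.701, 0.09]
wrist_force: [-2.4, 1.3, 0.7]
grip_width: 0.0003
t: 17.4
tool_pos: [0.5341, -0.0351, 0.0171]
tcp_rot: [-0.09, 0.701, -0.701, 0.09]
wrist_force: [-2.1, 1.1, -0.7]
grip_width: 0.0006
tcp -0.03980650733305073 0.002416974093520912
```

View pics/w10.png

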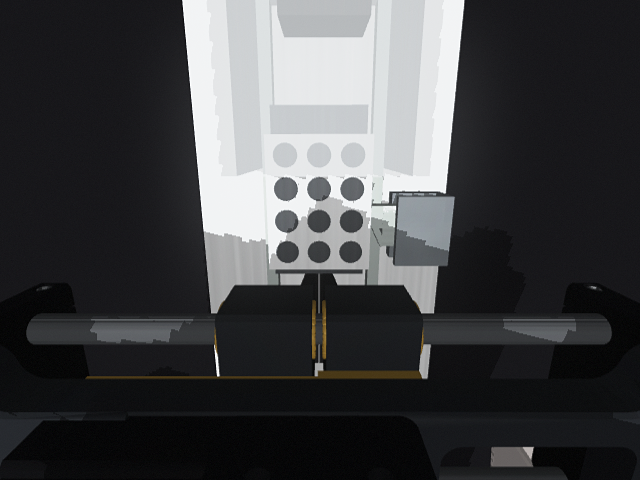

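```bash
python3 -m inch '{"delta_pos":[[-0.004,0,0],[-0.008,0,0],[-0.012,0,0],[-0.016,0,0],[-0.020,0,0],[-0.024,0,0],[-0.028,0,0],[-0.032,0,0],[-0.036,0,0],[-0.040,0,0],[-0.044,0,0],[-0.046,0,0]],"dr":[[0,0,0],[0,0,0],[0,0,0],[0,0,0],[0,0,0],[0,0,0],[0,0,0],[0,0,0],[0,0,0],[0,0,0],[0,0,0],[0,0,0]]}' 0
python3 -m inch '{"delta_pos":[[-0.002,0,0],[-0.004,0,0],[-0.006,0,0],[-0.008,0,0],[-0.008,0,0]],"dr":[[0,0,0],[0,0,0],[0,0,0],[0,0,0],[0,0,0]]}' 0
python3 - <<'E'
from h import *
W=snap('wrist','w11');s=arm.read_state()
O=np.array([.5736,-.0274]);a=np.radians(14.66);d=np.array([np.cos(a),np.sin(a)]);n=np.array([-d[1],d[0]])
print('tcp',(s['tool_pos'][:2]-O)@d,(s['tool_pos'][:2]-O)@n)
E
```

```text
t: 18.95
tool_pos: [0.5564, -0.0294, 0.0171]
tcp_rot: [-0.09, 0.701, -0.701, 0.09]
wrist_force: [-2.2, -3.8, 2.9]
grip_width: 0.0003
t: 19.58
tool_pos: [0.5603, -0.0283, 0.0171]
tcp_rot: [-0.09, 0.701, -0.701, 0.09]
wrist_force: [-1.9, -3.2, 1.2]
grip_width: 0.0005
tcp -0.013055455259129788 0.002528336238867215
```

View pics/w11.png

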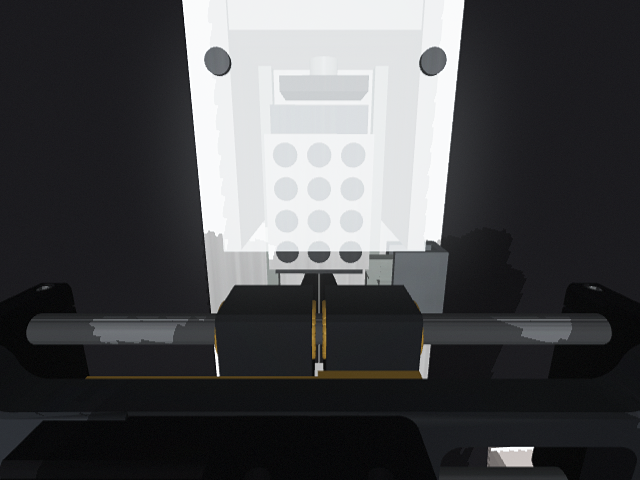

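```bash
python3 -m inch '{"delta_pos":[[-0.002,0,0],[-0.004,0,0],[-0.004,0,0]],"dr":[[0,0,0],[0,0,0],[0,0,0]]}' 0
python3 -m inch '{"delta_pos":[[-0.002,0,0],[-0.004,0,0],[-0.004,0,0]],"dr":[[0,0,0],[0,0,0],[0,0,0]]}' 0
python3 -m inch '{"delta_pos":[[-0.002,0,0],[-0.002,0,0]],"dr":[[0,0,0],[0,0,0]]}' 0
python3 -m inch '{"delta_pos":[[-0.002,0,0],[-0.002,0,0]],"dr":[[0,0,0],[0,0,0]]}' 0
python3 - <<'E'
from h import *
W=snap('wrist','w12');s=arm.read_state()
p=W['pixels'][40:300,220:460];cv2.imwrite('pics/w12c.png',cv2.resize(p[...,::-1],None,fx=2.3,fy=2.3,interpolation=cv2.INTER_CUBIC))
O=np.array([.5736,-.0274]);a=np.radians(14.66);d=np.array([np.cos(a),np.sin(a)]);n=np.array([-d[1],d[0]])
print('tcp',(s['tool_pos'][:2]-O)@d,(s['tool_pos'][:2]-O)@n,s['wrist_force'][:2]@d)
E
```

```text
t: 20.0
tool_pos: [0.5622, -0.0278, 0.0171]
tcp_rot: [-0.09, 0.701, -0.701, 0.09]
wrist_force: [-2.4, -0.8, 1.5]
grip_width: 0.0003
t: 20.38
tool_pos: [0.5639, -0.0273, 0.0171]
tcp_rot: [-0.09, 0.701, -0.701, 0.09]
wrist_force: [-4.2, -1.7, 1.9]
grip_width: 0.0003
t: 20.62
tool_pos: [0.5646, -0.0271, 0.0171]
tcp_rot: [-0.09, 0.701, -0.701, 0.09]
wrist_force: [-4.4, -3.7, 2.8]
grip_width: 0.0007
t: 20.88
tool_pos: [0.5654, -0.0269, 0.0171]
tcp_rot: [-0.09, 0.701, -0.701, 0.089]
wrist_force: [-5.7, -4.1, 4.1]
grip_width: 0.0006
tcp -0.007796832986777513 0.0025579829494929633 -6.263518623914865
```

View pics/w12c.png

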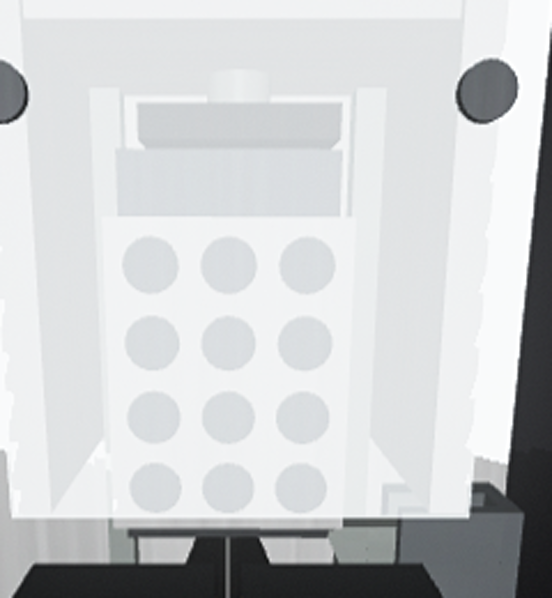

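```bash
python3 -m inch '{"delta_pos":[[-0.001,0,0],[-0.001,0,0]],"dr":[[0,0,0],[0,0,0]]}' 0
python3 -m inch '{"delta_pos":[[-0.001,0,0],[-0.001,0,0]],"dr":[[0,0,0],[0,0,0]]}' 0
python3 -m inch '{"delta_pos":[[-0.001,0,0],[-0.001,0,0]],"dr":[[0,0,0],[0,0,0]]}' 0
python3 - <<'E'
from h import *
W=snap('wrist','w13');s=arm.read_state()
p=W['pixels'][230:300,320:460];cv2.imwrite('pics/w13c.png',cv2.resize(p[...,::-1],None,fx=5,fy=5,interpolation=cv2.INTER_CUBIC))
O=np.array([.5736,-.0274]);a=np.radians(14.66);d=np.array([np.cos(a),np.sin(a)]);n=np.array([-d[1],d[0]])
print('tcp',(s['tool_pos'][:2]-O)@d,(s['tool_pos'][:2]-O)@n,s['wrist_force'][:2]@d)
E
```

```text
t: 21.18
tool_pos: [0.5657, -0.0268, 0.0171]
tcp_rot: [-0.09, 0.701, -0.701, 0.089]
wrist_force: [-6.3, -4.3, 3.8]
grip_width: 0.0006
t: 21.42
tool_pos: [0.5668, -0.0266, 0.0171]
tcp_rot: [-0.09, 0.701, -0.701, 0.09]
wrist_force: [-4.9, -1.9, 2.2]
grip_width: 0.0004
t: 21.68
tool_pos: [0.567, -0.0265, 0.0171]
tcp_rot: [-0.09, 0.701, -0.701, 0.09]
wrist_force: [-5.8, -3.8, 2.3]
grip_width: 0.0003
tcp -0.00618146835835185 0.002557293636091273 -6.340624602906771
```

View pics/w13c.png

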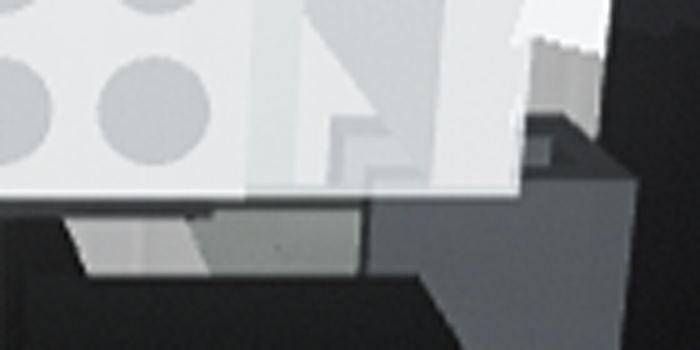

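```bash
python3 -m inch '{"delta_pos":[[-0.001,0,0],[-0.001,0,0]],"dr":[[0,0,0],[0,0,0]]}' 0
python3 -m inch '{"delta_pos":[[-0.001,0,0],[-0.001,0,0]],"dr":[[0,0,0],[0,0,0]]}' 0
python3 - <<'E'
from h import *
for n in ('wrist','side','scene'): snap(n,n+'14')
s=arm.read_state()
ims=[cv2.imread('pics/wrist14.png')[230:290,320:460],cv2.imread('pics/w10.png')[170:290,340:480],cv2.imread('pics/side14.png')[220:300,310:420],cv2.imread('pics/d6.png')[220:300,310:420]]
out=[cv2.resize(i,(390,290),interpolation=cv2.INTER_CUBIC) for i in ims]
cv2.imwrite('pics/cmp14.png',np.vstack([np.hstack(out[:2]),np.hstack(out[2:])]))
O=np.array([.5736,-.0274]);a=np.radians(14.66);d=np.array([np.cos(a),np.sin(a)]);n=np.array([-d[1],d[0]])
print('tcp',(s['tool_pos'][:2]-O)@d,(s['tool_pos'][:2]-O)@n,s['wrist_force'][:2]@d)
E
```

```text
t: 21.98
tool_pos: [0.5672, -0.0264, 0.0171]
tcp_rot: [-0.09, 0.701, -0.701, 0.089]
wrist_force: [-7.4, -3.8, 4.2]
grip_width: 0.0005
t: 22.22
tool_pos: [0.5677, -0.0263, 0.0171]
tcp_rot: [-0.09, 0.701, -0.701, 0.089]
wrist_force: [-7.0, -4.0, 4.2]
grip_width: 0.0007
tcp -0.005471001108796168 0.002569052508091727 -6.725114659441403
```

View pics/cmp14.png

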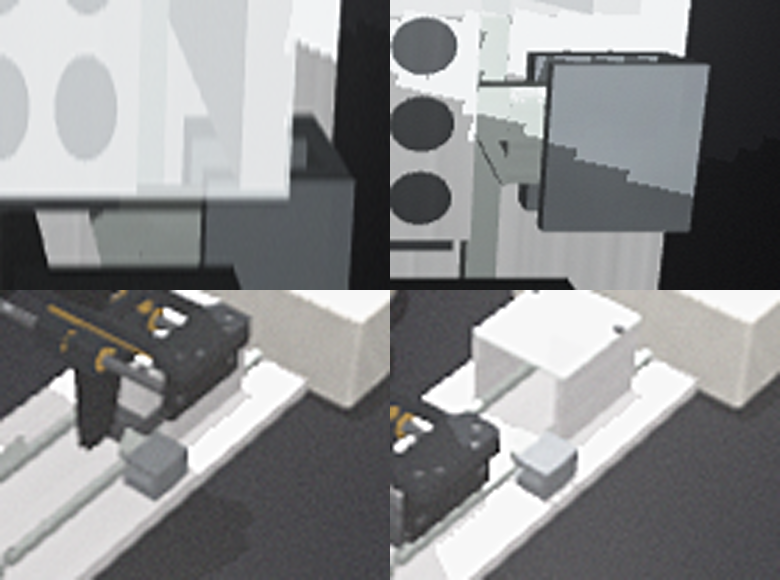

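```bash
python3 -m inch '{"delta_pos":[[0.002,0,0],[0.004,0,0],[0.004,0,0]],"dr":[[0,0,0],[0,0,0],[0,0,0]]}' 0
python3 -m inch '{"delta_pos":[[0.004,0,0],[0.010,0,0],[0.016,0,0],[0.024,0,0],[0.024,0,0]],"dr":[[0,0,0],[0,0,0],[0,0,0],[0,0,0],[0,0,0]]}' 0
python3 - <<'E'
from h import *
W=snap('wrist','w15')
p=W['pixels'][40:300,200:480];cv2.imwrite('pics/w15c.png',cv2.resize(p[...,::-1],None,fx=2.3,fy=2.3,interpolation=cv2.INTER_CUBIC))
E
```

```text
t: 22.75
tool_pos: [0.5668, -0.0266, 0.0172]
tcp_rot: [0.089, -0.701, 0.701, -0.09]
wrist_force: [0.3, 0.2, 0.0]
grip_width: 0.0006
t: 23.38
tool_pos: [0.5545, -0.0298, 0.0172]
tcp_rot: [-0.09, 0.701, -0.701, 0.09]
wrist_force: [0.1, 0.4, -0.6]
grip_width: 0.0005
```

View pics/w15c.png

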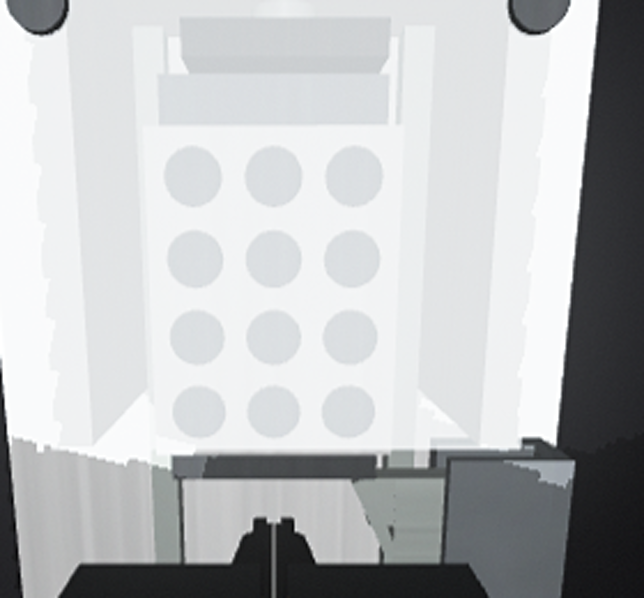

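```bash
python3 -m inch '{"delta_pos":[[0.02,0,0],[0.05,0,0],[0.07,-0.03,0],[0.07,-0.10,0],[0.07,-0.17,0],[0.07,-0.22,0],[0.07,-0.25,0],[0.07,-0.25,0],[0.07,-0.25,0]],"dr":[[0,0,0],[0,0,0],[0,0,0],[0,0,0],[0,0,0],[0,0,0],[0,0,0],[0,0,0],[0,0,0]]}'
python3 - <<'E'
from h import *
W=snap('wrist','w16')
O=np.array([.5736,-.0274]);a=np.radians(14.66);d=np.array([np.cos(a),np.sin(a)]);n=np.array([-d[1],d[0]])
snap('side','d16')
p=W['pixels'][0:260,200:460];cv2.imwrite('pics/w16c.png',cv2.resize(p[...,::-1],None,fx=2.3,fy=2.3,interpolation=cv2.INTER_CUBIC))
E
```

```text
t: 24.55
tool_pos: [0.5204, -0.0385, 0.1414]
tcp_rot: [-0.09, 0.702, -0.701, 0.089]
wrist_force: [0.3, -0.3, -0.1]
grip_width: 0.0003
```

View pics/w16c.png

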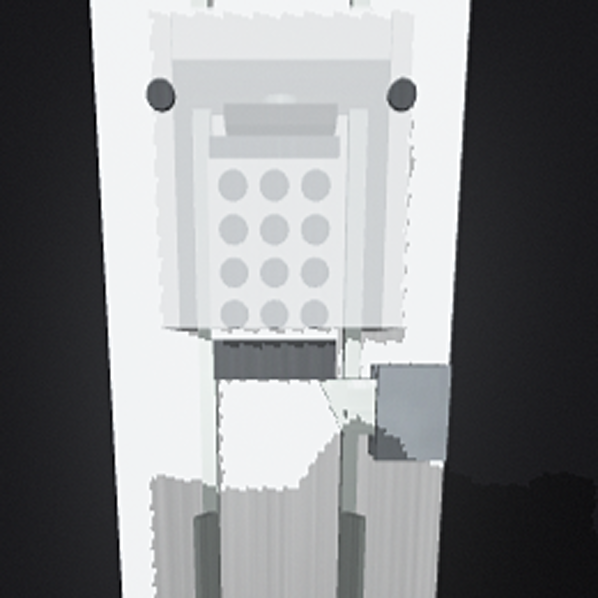

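View pics/d16.png

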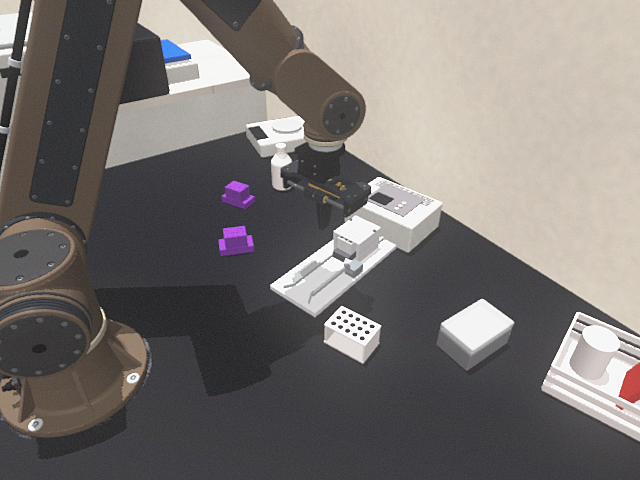

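The picture shows the catch fully out behind the foot's rear end (crop (320,380), foot rear edge at row 379). The block sits under the cover against the plunger. The rack, bottle, tip box and decoys are where they were, and the gripper is clear.

Run:
```python
from h import *
print(arm.finish_job())
```

```text
the job is handed in; nothing more can be done
None
```

The tube block is latched in the heater lane behind the catch, and I handed the job in at about 24.6 s with the gripper clear of everything.

- **What I did:** I gripped the aluminium block across its 40 mm width and let it down into the lane mouth between the flared lips. I released it, then pushed it on the foot's rear end with closed fingers at about 16 mm/s, slowing to half-millimetre steps at the end. The highest push I read along the lane was about 8 N, and I stopped short of the hard stop.
- **Last checks:**
  - **Contact:** The contact force fell to about 0 N after backing off 1 mm, so the block did not follow the fingers.
  - **Pictures:** The last wrist picture shows the catch sprung out behind the foot's rear end. The side picture shows the rack, bottle, tip box and purple look-alikes where they started.
- **Disagreement:** At the start the scene and side cameras differed by about 1 cm on the plate corners. That was from hand-picked pixels, so I used the wrist-camera measurements, which matched the given sizes to within 1 mm.
- **Not clear-cut:** The force drop at the click was small, so I take the block as latched from the contact check and the pictures. No check failed.

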